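# Clear the spent blade cartridges from the clip strip

## Task

At the packing desk, pull the two spent (red) blade cartridges out of the sprung clip strip, one at a time, and put each one into the yellow tray before pulling the next. Leave the fresh green cartridge clipped in the strip, undisturbed.

Things in the scene. Friction and masses are not known exactly. Their poses are not given: they have to be found in the camera images.
- spent_a_tab (a point): Centre of the red plastic grip tab of one spent cartridge. Tab 14 mm (x) x 28 (y) x 44 high, ribbed on the faces to +x and -x: pinch it across the 14 mm, fingers closing along x. Below it are a 13 mm steel waist and a 16 mm grey foot. The cartridge is 84 mm high, 30-55 g, its underside 62 mm below this point. z up, y along the strip. At the start it stands in its clip, this point 68 mm above the desk.
- spent_b_tab (a point): The same point of the other spent (red) cartridge, of the same shape, in another clip. In each clip two sprung steel jaws close over the foot and hold it down: a straight upward pull of about 5 to 12 N overcomes them within the first 6 mm, they drag on the foot until about 20 mm, and 25 mm up it is clear.
- fresh_tab (a point): The same point of the fresh cartridge, same shape but with a green tab, clipped in the same strip; it stays. The strip is aluminium, 190 mm long, 64 mm wide, fixed to the desk, with three clips 55 mm apart in a row along y; nothing of it is higher than 34 mm. The red, red and green cartridges stand in it in any order.
- tray: Yellow open tray fixed to the desk, 190 mm (its x) by 210 mm (its y), walls 35 mm high and 5 mm thick, floor 5 mm thick. Origin at the centre of its underside, on the desk. A cartridge may stand, lie or lean in it, beside or upon the other, but its tab must not hang out over the wall.
Things that resemble listed ones, but are neither listed nor needed, are in the scene too. What is shaped like the part that bears spent_a_tab but blue is not meant.

How it is judged:
By the outcome, as a careful person would: the job done as asked, in the order asked, and still so for the second after the job is handed in, with the robot touching nothing.
It also fails if it takes over 64 s, if anything falls off the work surface, if the arm or the gripper's body presses on something with over 40 N, if the wrist force passes 120 N, or if a joint passes its speed limit or range.

## Robot

A 6-joint arm with a two-finger parallel gripper is mounted at the origin on the work surface. World frame = base frame: x ahead of the robot, y to its left, z up, the work surface at z = 0. Lengths are in m, angles in rad, forces in N, time in s.
With the tool pointing down it reaches from about 0.35 to 0.775 m from the base axis. Payload 7.3 kg.
Tool frame: the origin (TCP) lies on the centre line of the jaws, within the pads' length; the fingertips stand tip_reach ahead of it and the grasp point (between the pads) lies 6 mm ahead of it (tip_reach is the distance from the TCP to the fingertips, in m); x points along the fingers, y is the direction in which the jaws open and shut, and the axes are right-handed (so a half turn about x gives the same grasp; the last joint's range is limited). The gripper opens to 92 mm and grips with 3 to 60 N. Pads are 19 mm wide; open, the fingers measure 130 mm over their backs; the gripper's body (75 mm by 190 mm) begins 47 mm behind the grasp point.
Start: joints at [-1.487, 0.342, 1.524, -0, 1.275, -0.146], TCP at [0.12, -0.511, 0.252] pointing down, gripper open.
Joint ranges: [-2.53, 2.53], [-0.77, 2.02], [0.04, 2.7], [-1, 4.14], [0.28, 2.66], [-3.11, 3.11]. Speed limits (rad/s): [2.57, 2.57, 3.14, 3.14, 3.14, 3.14].

## Interface

Orientations are given as [roll, pitch, yaw] about the fixed x, y, z axes, in that order (R = Rz(yaw) Ry(pitch) Rx(roll)).
In Python, from cell import observe, read_camera, get_calibration, hand_in, tip_reach gives the robot as it stands. The module is installed in compiled form; this text tells all that it offers.
- The arm moves only by the shell command python3 -m crank 'ROWS' [FORCE]. ROWS is JSON, a list of rows, each an object of numbers: "fingers": the opening, from -1 (shut) to 1 (fully open); "tx", "ty", "tz": the shift along the tool's x, y, z in units of 40 mm (1.0 is 40 mm); "roll": the turn about the tool's x in units of 10 degrees (1.0 is 10 degrees). In form: [{"fingers": .., "tx": .., "ty": .., "tz": .., "roll": ..}, ...]. A call has exactly 8 rows; each row is the pose to reach, as a shift and turn from the pose commanded when the call began, along the tool's axes at that moment; what a row does not reach only later rows make up. A row lasts 1/8 s, in which the tool goes at most 62.5 mm and 10.7 degrees, less where a joint would pass 70% of its speed; a pose out of reach is approached as far as the arm can. A call with a gripper value outside its range is refused whole. The fingers move at their own pace and stop on an object; FORCE is the grip in N (left out, the last holds). Time passes only in rows, so rows that repeat a pose let the fingers close, or fill a call up. It gives the time, the measured TCP pose, the force and the opening at its end, in the units of the state.
- observe(): the state, without advancing time (a new reading comes with each control period).
- read_camera(name): name is "scene" or "top" or "wrist"; returns (picture, depth): 420x560x3 uint8, red, green, blue; 420x560 float32, m along the optical axis (not along the pixel's ray), 0 where there is no reading.
- get_calibration(name): a dict with "vertical_fov" (degrees; the focal length in pixels is half the picture's height over the tangent of half this angle, whatever the lens; pixels are square), "cx", "cy" (the principal point, pixels), "pose" (4x4, takes a point from camera to world coordinates); the wrist camera has in their place "T_tool_cam" (4x4, takes a point from camera to tool coordinates, whose origin is the TCP and whose axes are the tool frame's). Camera axes: x right, y down, z forward; pixel columns grow to the right and rows downward; lengths in m; the calibration is good to about 2 mm. A picture is of the moment at which its call begins: read the wrist's pose just before it. get_calibration takes no time and is no camera call.
- hand_in(): hands the job in, once; it reports no verdict.
The state is a dict: "time": time; "qpos": joint angles; "qvel": joint speeds; "joint_efforts": joint torques, N m; "tool_pos": TCP position; "tool_rot": TCP orientation; "contact_force": force on the tool from outside, world axes, zero at the start; "torque": the same for the moment, N m; "opening": finger opening in m.
Only numpy, scipy, OpenCV 4.12 (cv2) and the standard library are available. Lean on these libraries where they do the work, as an engineer would, in place of code of your own. Each camera call takes 0.05 s, during which the arm holds its last target. There are 200 camera calls.

## Working session

There is one attempt and no reset: what is moved stays moved. The work goes in short steps, Python scripts to look and compute and a shell command to move; the robot and the scene stay as the last step left them, time stands still between calls to the robot, and variables do not carry over. Pictures are saved under pics/ and viewed, about 8 in all and at most 12, crops included, and the job is handed in when it is done.

```bash
mkdir -p pics
cat > h.py <<'E'
import numpy as np, cv2
from cell import *
def K(name,shape=(420,560)):
    c=get_calibration(name); f=shape[0]/2/np.tan(np.radians(c["vertical_fov"])/2); return c,f
def Rm(rpy):
    from scipy.spatial.transform import Rotation as R
    return R.from_euler('xyz',rpy).as_matrix()
def campose(name,st):
    c,f=K(name)
    if name!="wrist": return np.array(c["pose"])
    T=np.eye(4);T[:3,:3]=Rm(st["tool_rot"]);T[:3,3]=st["tool_pos"]
    return T@np.array(c["T_tool_cam"])
def onplane(name,P,u,v,z):
    c,f=K(name); d=P[:3,:3]@np.array([(u-c["cx"])/f,(v-c["cy"])/f,1]); o=P[:3,3]
    return o+d*(z-o[2])/d[2]
def pts(name,P,dep):
    c,f=K(name); v,u=np.mgrid[:420,:560]
    X=np.stack([(u-c["cx"])/f*dep,(v-c["cy"])/f*dep,dep],-1)
    return X@P[:3,:3].T+P[:3,3]
E
python3 - <<'E'
from h import *
s=observe(); print({k:np.round(v,3) for k,v in s.items()}, tip_reach)
ims=[]
for n in("scene","top"):
    im,d=read_camera(n); ims.append(im); np.savez(f"{n}.npz",im=im,d=d)
    cv2.imwrite(f"pics/{n}.png",cv2.cvtColor(im,cv2.COLOR_RGB2BGR)); print(n,get_calibration(n))
    P=pts(n,campose(n,s),d); hsv=cv2.cvtColor(im,cv2.COLOR_RGB2HSV)
    H,S,V=[hsv[...,i].astype(int) for i in range(3)]
    for c,m in dict(red=(H<8)|(H>172),yellow=(H>20)&(H<35),green=(H>40)&(H<85),blue=(H>95)&(H<130)).items():
        m=(m&(S>110)&(V>50)).astype(np.uint8)
        k,l,st,ce=cv2.connectedComponentsWithStats(m)
        for i in range(1,k):
            if st[i,4]>25:
                q=P[(l==i)&(d>0)]; print(c,st[i],np.round(ce[i]),np.round(np.percentile(q,[3,50,97],axis=0),3).tolist() if len(q) else None)
E
```

```text
{'time': np.float64(0.0), 'qpos': array([-1.487,  0.343,  1.525,  0.   ,  1.275, -0.146]), 'qvel': array([-0.001, -0.001,  0.001,  0.001, -0.   ,  0.   ]), 'joint_efforts': array([ 1.0000e-03, -4.3124e+01, -2.4422e+01,  7.2000e-02,  5.6000e-02,
       -0.0000e+00]), 'tool_pos': array([ 0.12 , -0.511,  0.251]), 'tool_rot': array([-1.723,  1.569,  1.648]), 'contact_force': array([ 0.2  ,  0.977, -0.39 ]), 'torque': array([-0.018,  0.027,  0.033]), 'opening': np.float64(0.092)} 0.025
scene {'vertical_fov': 42.70081901833419, 'cx': 280.39090820549154, 'cy': 203.08141915149204, 'pose': array([[ 0.7536297 ,  0.43952337, -0.48873457,  0.93840785],
       [ 0.65727756, -0.50995813,  0.55491343, -0.50112473],
       [-0.00533675, -0.73943351, -0.67320844,  0.68680874],
       [ 0.        ,  0.        ,  0.        ,  1.        ]])}
red [506 106  54  23 688] [535. 117.] [[0.666, 0.551, 0.024], [0.705, 0.593, 0.043], [0.739, 0.676, 0.052]]
red [204 272  21  33 443] [214. 287.] [[0.531, -0.207, 0.049], [0.543, -0.197, 0.079], [0.545, -0.181, 0.091]]
red [139 317  26  35 520] [151. 334.] [[0.526, 
[... 814 characters left out ...]
0,
         1.00000000e+00]])}
red [ 277    0  145   19 2636] [348.   9.] [[1.166, -0.453, -0.268], [1.195, -0.239, -0.256], [1.224, -0.035, -0.251]]
red [  0 128  23  28 336] [ 10. 142.] [[0.658, 0.551, 0.037], [0.679, 0.573, 0.043], [0.705, 0.592, 0.047]]
red [359 198  15   7  85] [366. 201.] [[0.529, -0.203, 0.084], [0.534, -0.19, 0.09], [0.539, -0.178, 0.093]]
red [413 201  14   7  87] [420. 204.] [[0.522, -0.312, 0.081], [0.527, -0.3, 0.09], [0.534, -0.288, 0.092]]
yellow [ 110  146  100   92 7952] [160. 193.] [[0.481, 0.149, 0.002], [0.572, 0.25, 0.005], [0.662, 0.347, 0.035]]
blue [374 241  12  12  76] [379. 246.] [[0.434, -0.225, 0.08], [0.444, -0.214, 0.084], [0.452, -0.205, 0.087]]
```

View pics/scene.png

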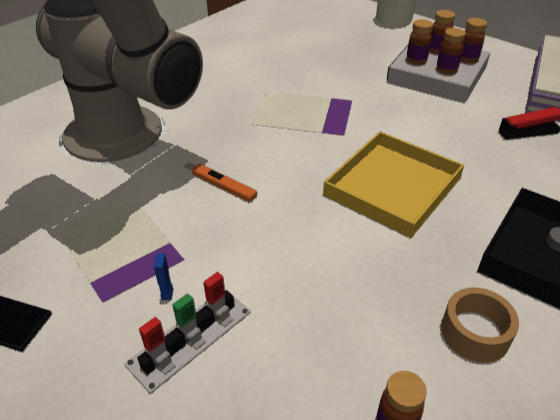

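View pics/top.png

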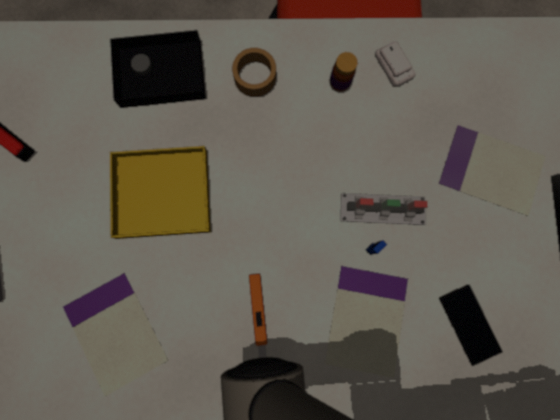

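The scene picture shows the red tabs at (214,287) and (151,334), with the green one between them at (183,309). The blue decoy is at (162,277) and the tray at (393,182). The top view agrees: red at (366,201) and (420,204), tray at (160,193).

Run:
```python
from h import *
s=observe(); R=Rm(s["tool_rot"]); print(np.round(R,3)); p=s["tool_pos"]
P=campose("top",s)
A=onplane("top",P,366,201,.09);B=onplane("top",P,420,204,.09);print(A,B,"strip angle",np.degrees(np.arctan2(*(A-B)[:2])))
Ps=campose("scene",s); print(onplane("scene",Ps,214,287,.068),onplane("scene",Ps,151,334,.068))
# wrist camera target: hover TCP at strip centre
for g in (A,(A+B)/2,B):
    t=np.array([g[0],g[1],.25]); print(np.round(R.T@(t-p)/.04,2))
```

```text
[[-0.     0.228 -0.974]
 [ 0.001 -0.974 -0.228]
 [-1.    -0.001 -0.   ]]
[ 0.53478434 -0.19034418  0.09      ] [ 0.52752655 -0.29974238  0.09      ] strip angle 3.795600015449343
[ 0.53541492 -0.19172034  0.068     ] [ 0.52945737 -0.3033557   0.068     ]
[  0.04  -5.44 -11.93]
[  0.04  -4.13 -11.53]
[  0.03  -2.82 -11.13]
```

```bash
python3 -m crank '[{"fingers":0.3,"ty":-4.1,"tz":-11.5,"roll":-7.3},{"fingers":0.3,"ty":-4.1,"tz":-11.5,"roll":-7.3},{"fingers":0.3,"ty":-4.1,"tz":-11.5,"roll":-7.3},{"fingers":0.3,"ty":-4.1,"tz":-11.5,"roll":-7.3},{"fingers":0.3,"ty":-4.1,"tz":-11.5,"roll":-7.3},{"fingers":0.3,"ty":-4.1,"tz":-11.5,"roll":-7.3},{"fingers":0.3,"ty":-4.1,"tz":-11.5,"roll":-7.3},{"fingers":0.3,"ty":-4.1,"tz":-11.5,"roll":-7.3}]' 40
python3 -m crank '[{"fingers":0.3},{"fingers":0.3},{"fingers":0.3},{"fingers":0.3},{"fingers":0.3},{"fingers":0.3},{"fingers":0.3},{"fingers":0.3}]'
cat > look.py <<'E'
from h import *
import sys
s=observe(); im,d=read_camera("wrist"); P=campose("wrist",s)
cv2.imwrite(f"pics/{sys.argv[1]}.png",cv2.cvtColor(im,cv2.COLOR_RGB2BGR))
R=Rm(s["tool_rot"]); print("tcp",np.round(s["tool_pos"],4),"tool y deg",np.degrees(np.arctan2(R[1,1],R[0,1])),"x",np.round(R[:,0],3),"q",np.round(s["qpos"],2),"open",s["opening"])
X=pts("wrist",P,d); hsv=cv2.cvtColor(im,cv2.COLOR_RGB2HSV); H,S,V=[hsv[...,i].astype(int) for i in range(3)]
for c,m in dict(red=(H<8)|(H>172),green=(H>40)&(H<85),blue=(H>95)&(H<130)).items():
    k,l,st,ce=cv2.connectedComponentsWithStats((m&(S>110)&(V>40)).astype(np.uint8))
    for i in range(1,k):
        if st[i,4]>60:
            q=X[(l==i)&(d>0)]; t=q[q[:,2]>.084] if len(q) else q
            if len(t)<10: print(c,st[i],"no top");continue
            r=cv2.minAreaRect((t[:,:2]*1000).astype(np.float32))
            print(c,st[i],"top",np.round(np.percentile(t,[3,97],axis=0),3).tolist(),"rect",np.round(r[0],1),np.round(r[1],1),r[2])
E
python3 look.py w1
```

```text
tcp [ 0.1196 -0.5109  0.2511] tool y deg -76.83340273940753 x [-0.     0.001 -1.   ] q [-1.49  0.34  1.52  0.    1.28 -0.15] open 0.09184954549345092
red [515   5  45 115 956] no topinvalid input at $[0]: expected keys fingers, tx, ty, tz, roll
invalid input at $[0]: expected keys fingers, tx, ty, tz, roll
```

View pics/w1.png

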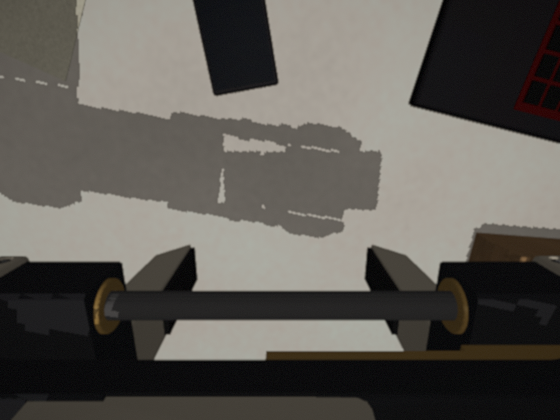

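The move was refused because every row needs all the keys. The wrist picture shows only the fingers, near (180,300) and (385,300), over bare desk.

```bash
python3 -m crank '[{"fingers":0.3,"tx":0,"ty":-4.1,"tz":-11.5,"roll":-7.3},{"fingers":0.3,"tx":0,"ty":-4.1,"tz":-11.5,"roll":-7.3},{"fingers":0.3,"tx":0,"ty":-4.1,"tz":-11.5,"roll":-7.3},{"fingers":0.3,"tx":0,"ty":-4.1,"tz":-11.5,"roll":-7.3},{"fingers":0.3,"tx":0,"ty":-4.1,"tz":-11.5,"roll":-7.3},{"fingers":0.3,"tx":0,"ty":-4.1,"tz":-11.5,"roll":-7.3},{"fingers":0.3,"tx":0,"ty":-4.1,"tz":-11.5,"roll":-7.3},{"fingers":0.3,"tx":0,"ty":-4.1,"tz":-11.5,"roll":-7.3}]' 40
python3 -c "
from cell import *;print(get_calibration('wrist'))"
python3 look.py w2
```

```text
time: 1.15
tool_pos: [0.5319, -0.245, 0.2514]
tool_rot: [-1.948, 1.571, 2.7]
contact_force: [0.2, -0.4, -0.5]
opening: 0.0596
{'vertical_fov': 66.34190204656636, 'cx': 280.5197439726876, 'cy': 208.4034898297273, 'T_tool_cam': array([[ 2.02599568e-04, -2.91671350e-01,  9.56518574e-01,
        -1.33209791e-01],
       [ 9.99999770e-01,  6.77639869e-04, -5.17646674e-06,
         6.47145043e-04],
       [-6.46665294e-04,  9.56518356e-01,  2.91671420e-01,
        -7.81169097e-02],
       [ 0.00000000e+00,  0.00000000e+00,  0.00000000e+00,
         1.00000000e+00]])}
tcp [ 0.5319 -0.245   0.2514] tool y deg -3.6749379768000923 x [-0.  0. -1.] q [-0.56  0.45  1.35 -0.    1.34 -0.5 ] open 0.05956926602665872
red [273 122  15  34 495] top [[0.529, -0.205, 0.088], [0.542, -0.179, 0.092]] rect [ 535.3 -192.3] [27.7 12.8] 86.29559326171875
red [275 225  14  38 497] top [[0.523, -0.313, 0.087], [0.536, -0.288, 0.091]] rect [ 529.9 -300.5] [26.1 13.1] 86.12071990966797
green [274 177  14  36 464] top [[0.527, -0.26, 0.087], [0.539, -0.233, 0.091]] rect [ 532.3 -247.1] [28.4 12.4] 86.6956787109375
blue [172 150  43  34 737] top [[0.435, -0.226, 0.084], [0.454, -0.205, 0.085]] rect [ 444.6 -216.3] [12.9 25.8] 41.29480743408203
```

```bash
python3 -m crank '[{"fingers":0.3,"tx":0,"ty":0,"tz":-1.33,"roll":0},{"fingers":0.3,"tx":1,"ty":0,"tz":-1.33,"roll":0},{"fingers":0.3,"tx":2,"ty":0,"tz":-1.33,"roll":0},{"fingers":0.3,"tx":3,"ty":0,"tz":-1.33,"roll":0},{"fingers":0.3,"tx":3.7,"ty":0,"tz":-1.33,"roll":0},{"fingers":0.3,"tx":4.2,"ty":0,"tz":-1.33,"roll":0},{"fingers":0.3,"tx":4.4,"ty":0,"tz":-1.33,"roll":0},{"fingers":0.3,"tx":4.4,"ty":0,"tz":-1.33,"roll":0}]' 40
python3 -m crank '[{"fingers":-1,"tx":0,"ty":0,"tz":0,"roll":0},{"fingers":-1,"tx":0,"ty":0,"tz":0,"roll":0},{"fingers":-1,"tx":0,"ty":0,"tz":0,"roll":0},{"fingers":-1,"tx":0,"ty":0,"tz":0,"roll":0},{"fingers":-1,"tx":0,"ty":0,"tz":0,"roll":0},{"fingers":-1,"tx":0,"ty":0,"tz":0,"roll":0},{"fingers":-1,"tx":0,"ty":0,"tz":0,"roll":0},{"fingers":-1,"tx":0,"ty":0,"tz":0,"roll":0}]' 40
```

```text
time: 2.2
tool_pos: [0.5335, -0.1937, 0.0755]
tool_rot: [-1.833, 1.57, 2.812]
contact_force: [0.5, -0.6, -0.1]
opening: 0.0594
time: 3.2
tool_pos: [0.5342, -0.1937, 0.0759]
tool_rot: [1.292, 1.57, -0.345]
contact_force: [3.5, 0.0, -0.4]
opening: 0.0138
```

```bash
python3 -m crank '[{"fingers":-1,"tx":-0.1,"ty":0,"tz":0,"roll":0},{"fingers":-1,"tx":-0.2,"ty":0,"tz":0,"roll":0},{"fingers":-1,"tx":-0.3,"ty":0,"tz":0,"roll":0},{"fingers":-1,"tx":-0.45,"ty":0,"tz":0,"roll":0},{"fingers":-1,"tx":-0.6,"ty":0,"tz":0,"roll":0},{"fingers":-1,"tx":-0.75,"ty":0,"tz":0,"roll":0},{"fingers":-1,"tx":-1.2,"ty":0,"tz":0,"roll":0},{"fingers":-1,"tx":-1.8,"ty":0,"tz":0,"roll":0}]' 40
python3 look.py w3
python3 - <<'E'
from h import *
im,d=read_camera("scene"); cv2.imwrite("pics/s3.png",cv2.resize(cv2.cvtColor(im[200:400,80:330],cv2.COLOR_RGB2BGR),None,fx=2,fy=2))
E
```

```text
time: 4.2
tool_pos: [0.5328, -0.1934, 0.1481]
tool_rot: [-1.817, 1.568, 2.828]
contact_force: [0.3, 0.1, -1.4]
opening: 0.0136
tcp [ 0.5328 -0.1934  0.1481] tool y deg -3.8356248800654766 x [-0.002  0.001 -1.   ] q [-0.48  0.52  1.55 -0.    1.08 -0.42] open 0.01362182377144214
red [ 264  233   34   59 1824] top [[0.528, -0.187, 0.124], [0.541, -0.177, 0.163]] rect [ 536.8 -176.8] [25.6 16.8] 74.03125
red [264 320  33  31 564] top [[0.526, -0.205, 0.161], [0.539, -0.201, 0.163]] rect [ 531.1 -229. ] [60.5 13.7] 86.19468688964844
blue [ 133  219   67   58 1428] top [[0.434, -0.215, 0.084], [0.499, -0.156, 0.201]] rect [ 465.2 -183.4] [87.5  9.6] 45.11751174926758
```

View pics/s3.png

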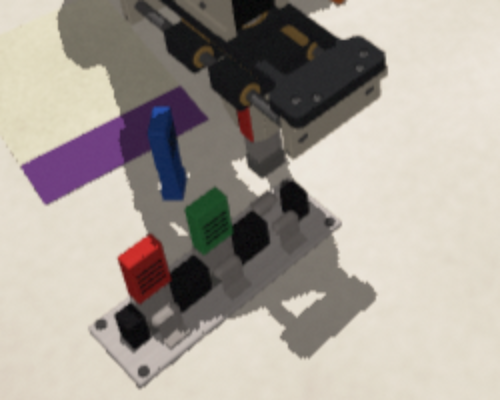

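The crop shows the first cartridge out and held upright at (255,140). Green (210,220) and the other red (143,268) are still clipped. Now I'll carry it to the tray.

```bash
python3 -m crank '[{"fingers":-1,"tx":-0.5,"ty":0,"tz":-0.7,"roll":0},{"fingers":-1,"tx":-0.5,"ty":0,"tz":-2.1,"roll":0},{"fingers":-1,"tx":-0.5,"ty":0.1,"tz":-3.5,"roll":0},{"fingers":-1,"tx":-0.5,"ty":0.1,"tz":-4.9,"roll":0},{"fingers":-1,"tx":-0.5,"ty":0.1,"tz":-6.3,"roll":0},{"fingers":-1,"tx":-0.5,"ty":0.2,"tz":-7.7,"roll":0},{"fingers":-1,"tx":-0.5,"ty":0.2,"tz":-9,"roll":0},{"fingers":-1,"tx":-0.5,"ty":0.2,"tz":-9.8,"roll":0}]' 40
python3 -m crank '[{"fingers":-1,"tx":0,"ty":0,"tz":-0.5,"roll":0},{"fingers":-1,"tx":0,"ty":0,"tz":-0.7,"roll":0},{"fingers":-1,"tx":0.5,"ty":0,"tz":-0.7,"roll":0},{"fingers":-1,"tx":1,"ty":0,"tz":-0.7,"roll":0},{"fingers":-1,"tx":1.4,"ty":0,"tz":-0.7,"roll":0},{"fingers":-1,"tx":1.7,"ty":0,"tz":-0.7,"roll":0},{"fingers":-1,"tx":1.9,"ty":0,"tz":-0.7,"roll":0},{"fingers":-1,"tx":1.9,"ty":0,"tz":-0.7,"roll":0}]' 40
```

```text
time: 5.3
tool_pos: [0.567, 0.1992, 0.1666]
tool_rot: [-1.266, 1.569, -2.901]
contact_force: [-0.2, -1.1, -0.7]
opening: 0.0139
time: 6.3
tool_pos: [0.5696, 0.2247, 0.0912]
tool_rot: [-1.054, 1.57, -2.692]
contact_force: [-0.1, 0.7, -0.5]
opening: 0.0136
```

```bash
python3 -m crank '[{"fingers":-1,"tx":0.1,"ty":0,"tz":0,"roll":0},{"fingers":-1,"tx":0.2,"ty":0,"tz":0,"roll":0},{"fingers":-1,"tx":0.3,"ty":0,"tz":0,"roll":0},{"fingers":-1,"tx":0.38,"ty":0,"tz":0,"roll":0},{"fingers":-1,"tx":0.38,"ty":0,"tz":0,"roll":0},{"fingers":-1,"tx":0.38,"ty":0,"tz":0,"roll":0},{"fingers":-1,"tx":0.38,"ty":0,"tz":0,"roll":0},{"fingers":-1,"tx":0.38,"ty":0,"tz":0,"roll":0}]' 40
python3 -m crank '[{"fingers":-0.3,"tx":0,"ty":0,"tz":0,"roll":0},{"fingers":0,"tx":0,"ty":0,"tz":0,"roll":0},{"fingers":0.3,"tx":0,"ty":0,"tz":0,"roll":0},{"fingers":0.3,"tx":0,"ty":0,"tz":0,"roll":0},{"fingers":0.3,"tx":0,"ty":0,"tz":0,"roll":0},{"fingers":0.3,"tx":-0.5,"ty":0,"tz":0,"roll":0},{"fingers":0.3,"tx":-1.5,"ty":0,"tz":0,"roll":0},{"fingers":0.3,"tx":-2.5,"ty":0,"tz":0,"roll":0}]' 40
python3 look.py w4
python3 - <<'E'
from h import *
im,d=read_camera("scene"); cv2.imwrite("pics/s4.png",cv2.cvtColor(im,cv2.COLOR_RGB2BGR))
E
```

```text
time: 7.3
tool_pos: [0.5699, 0.2249, 0.0766]
tool_rot: [1.416, 1.571, -0.222]
contact_force: [-1.0, 0.6, -1.1]
opening: 0.0132
time: 8.3
tool_pos: [0.5696, 0.2248, 0.1773]
tool_rot: [-1.154, 1.57, -2.792]
contact_force: [1.0, -0.2, -0.5]
opening: 0.0597
tcp [0.5696 0.2248 0.1773] tool y deg -3.835919583410299 x [-0.001 -0.    -1.   ] q [ 0.25  0.56  1.38 -0.    1.2   0.32] open 0.05965865276891632
red [272 188  18  49 840] top [[0.564, 0.215, 0.087], [0.577, 0.24, 0.09]] rect [570.3 227.1] [27.2 12.6] 86.49564361572266
```

View pics/s4.png

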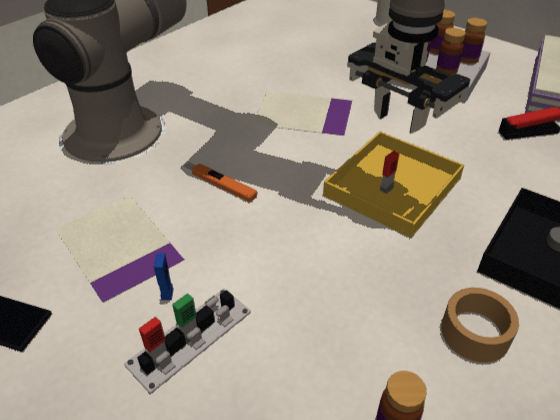

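The first cartridge stands in the tray at (390,170). Next is the second red, at (151,334).

```bash
python3 -m crank '[{"fingers":0.3,"tx":-0.5,"ty":0,"tz":0.7,"roll":0},{"fingers":0.3,"tx":-0.5,"ty":0,"tz":2.1,"roll":0},{"fingers":0.3,"tx":-0.5,"ty":0,"tz":3.6,"roll":0},{"fingers":0.3,"tx":-0.5,"ty":0,"tz":5.1,"roll":0},{"fingers":0.3,"tx":-0.5,"ty":-0.1,"tz":6.6,"roll":0},{"fingers":0.3,"tx":-0.5,"ty":-0.1,"tz":8.1,"roll":0},{"fingers":0.3,"tx":-0.5,"ty":-0.1,"tz":9.6,"roll":0},{"fingers":0.3,"tx":-0.5,"ty":-0.1,"tz":11,"roll":0}]' 40
python3 -m crank '[{"fingers":0.3,"tx":0,"ty":0,"tz":1.2,"roll":0},{"fingers":0.3,"tx":0,"ty":0,"tz":2.0,"roll":0},{"fingers":0.3,"tx":0,"ty":0,"tz":2.2,"roll":0},{"fingers":0.3,"tx":0,"ty":0,"tz":2.2,"roll":0},{"fingers":0.3,"tx":0,"ty":0,"tz":2.2,"roll":0},{"fingers":0.3,"tx":0,"ty":0,"tz":2.2,"roll":0},{"fingers":0.3,"tx":0,"ty":0,"tz":2.2,"roll":0},{"fingers":0.3,"tx":0,"ty":0,"tz":2.2,"roll":0}]' 40
python3 look.py w5
```

```text
time: 9.4
tool_pos: [0.5358, -0.2159, 0.196]
tool_rot: [-1.998, 1.57, 2.647]
contact_force: [0.3, 0.5, -0.0]
opening: 0.0593
time: 10.4
tool_pos: [0.5306, -0.3014, 0.1967]
tool_rot: [0.874, 1.571, -0.763]
contact_force: [-0.3, 1.2, 0.6]
opening: 0.0592
tcp [ 0.5306 -0.3014  0.1967] tool y deg -3.805659909392723 x [ 0. -0. -1.] q [-0.64  0.54  1.36 -0.    1.24 -0.58] open 0.059247640246885315
red [270 186  18  45 749] top [[0.524, -0.314, 0.087], [0.536, -0.288, 0.091]] rect [ 529.7 -301.3] [26.7 13.4] 86.40731048583984
green [269 123  18  40 694] top [[0.527, -0.26, 0.089], [0.539, -0.234, 0.092]] rect [ 532.6 -246.9] [27.1 12.7] 86.48128509521484
blue [ 135   91   63   37 1314] top [[0.434, -0.227, 0.084], [0.455, -0.206, 0.086]] rect [ 444.5 -216.6] [12.6 27. ] 42.416908264160156
```

```bash
python3 -m crank '[{"fingers":0.3,"tx":0.6,"ty":0,"tz":0,"roll":0},{"fingers":0.3,"tx":1.4,"ty":0,"tz":0,"roll":0},{"fingers":0.3,"tx":2.2,"ty":0,"tz":0,"roll":0},{"fingers":0.3,"tx":2.7,"ty":0,"tz":0,"roll":0},{"fingers":0.3,"tx":3,"ty":0,"tz":0,"roll":0},{"fingers":0.3,"tx":3,"ty":0,"tz":0,"roll":0},{"fingers":0.3,"tx":3,"ty":0,"tz":0,"roll":0},{"fingers":0.3,"tx":3,"ty":0,"tz":0,"roll":0}]' 40
python3 -m crank '[{"fingers":-1,"tx":0,"ty":0,"tz":0,"roll":0},{"fingers":-1,"tx":0,"ty":0,"tz":0,"roll":0},{"fingers":-1,"tx":0,"ty":0,"tz":0,"roll":0},{"fingers":-1,"tx":0,"ty":0,"tz":0,"roll":0},{"fingers":-1,"tx":0,"ty":0,"tz":0,"roll":0},{"fingers":-1,"tx":0,"ty":0,"tz":0,"roll":0},{"fingers":-1,"tx":0,"ty":0,"tz":0,"roll":0},{"fingers":-1,"tx":0,"ty":0,"tz":0,"roll":0}]' 40
python3 -m crank '[{"fingers":-1,"tx":-0.1,"ty":0,"tz":0,"roll":0},{"fingers":-1,"tx":-0.2,"ty":0,"tz":0,"roll":0},{"fingers":-1,"tx":-0.3,"ty":0,"tz":0,"roll":0},{"fingers":-1,"tx":-0.45,"ty":0,"tz":0,"roll":0},{"fingers":-1,"tx":-0.6,"ty":0,"tz":0,"roll":0},{"fingers":-1,"tx":-0.75,"ty":0,"tz":0,"roll":0},{"fingers":-1,"tx":-1.4,"ty":0,"tz":0,"roll":0},{"fingers":-1,"tx":-2.4,"ty":0,"tz":0,"roll":0}]' 40
python3 - <<'E'
from h import *
im,d=read_camera("scene"); cv2.imwrite("pics/s6.png",cv2.resize(cv2.cvtColor(im[150:400,80:330],cv2.COLOR_RGB2BGR),None,fx=2,fy=2))
E
```

```text
time: 11.45
tool_pos: [0.531, -0.302, 0.0775]
tool_rot: [0.963, 1.569, -0.674]
contact_force: [-0.2, -0.1, 0.9]
opening: 0.0598
time: 12.45
tool_pos: [0.5301, -0.3016, 0.0764]
tool_rot: [-1.854, 1.57, 2.792]
contact_force: [-3.7, 0.2, 1.4]
opening: 0.014
time: 13.45
tool_pos: [0.5307, -0.3016, 0.1734]
tool_rot: [2.185, 1.57, 0.547]
contact_force: [-0.1, -0.5, -0.5]
opening: 0.0135
```

View pics/s6.png

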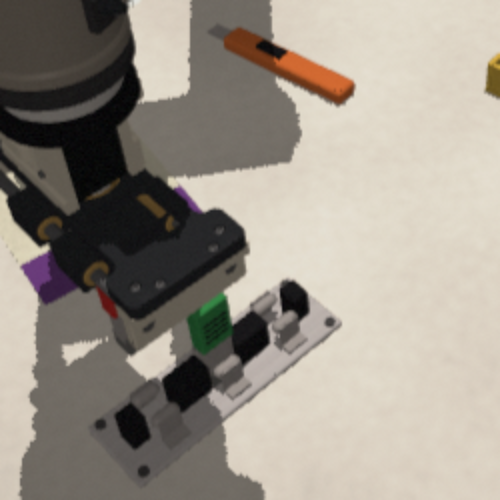

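The crop shows the second cartridge lifted out of its clip. Green is still clipped at (210,322). I'll rise further before crossing it.

```bash
python3 -m crank '[{"fingers":-1,"tx":-0.8,"ty":0,"tz":-0.2,"roll":0},{"fingers":-1,"tx":-1.1,"ty":0,"tz":-1.2,"roll":0},{"fingers":-1,"tx":-1.1,"ty":0,"tz":-2.6,"roll":0},{"fingers":-1,"tx":-1.1,"ty":0,"tz":-4,"roll":0},{"fingers":-1,"tx":-1.1,"ty":0,"tz":-5.4,"roll":0},{"fingers":-1,"tx":-1.1,"ty":0.1,"tz":-6.8,"roll":0},{"fingers":-1,"tx":-1.1,"ty":0.1,"tz":-8.2,"roll":0},{"fingers":-1,"tx":-1.1,"ty":0.1,"tz":-9.6,"roll":0}]' 40
python3 -m crank '[{"fingers":-1,"tx":0,"ty":0,"tz":-1.4,"roll":0},{"fingers":-1,"tx":0,"ty":0,"tz":-2.8,"roll":0},{"fingers":-1,"tx":0,"ty":0,"tz":-4,"roll":0},{"fingers":-1,"tx":0,"ty":0,"tz":-4.7,"roll":0},{"fingers":-1,"tx":0,"ty":0,"tz":-4.9,"roll":0},{"fingers":-1,"tx":0,"ty":0,"tz":-4.9,"roll":0},{"fingers":-1,"tx":0,"ty":0,"tz":-4.9,"roll":0},{"fingers":-1,"tx":0,"ty":0,"tz":-4.9,"roll":0}]' 40
python3 look.py w7
```

```text
time: 14.5
tool_pos: [0.5609, 0.0832, 0.2178]
tool_rot: [1.726, 1.567, 0.088]
contact_force: [0.5, -0.2, 0.0]
opening: 0.0141
time: 15.5
tool_pos: [0.5735, 0.2756, 0.2167]
tool_rot: [1.133, 1.57, -0.506]
contact_force: [-0.3, -0.1, -0.3]
opening: 0.0138
tcp [0.5735 0.2756 0.2167] tool y deg -3.9185095399337 x [ 0. -0. -1.] q [ 0.33  0.57  1.24 -0.    1.32  0.4 ] open 0.013837819497229066
red [ 264  236   34   56 1699] top [[0.568, 0.282, 0.191], [0.582, 0.29, 0.232]] rect [575.9 292.9] [25.2 15. ] 83.39743041992188
red [265 320  33   8 241] top [[0.567, 0.263, 0.229], [0.58, 0.267, 0.232]] rect [573.8 264.9] [14.4  6. ] 6.67085075378418
```

```bash
python3 -m crank '[{"fingers":-1,"tx":0.7,"ty":0,"tz":-0.1,"roll":0},{"fingers":-1,"tx":1.5,"ty":0,"tz":-0.1,"roll":0},{"fingers":-1,"tx":2.2,"ty":0,"tz":-0.1,"roll":0},{"fingers":-1,"tx":2.8,"ty":0,"tz":-0.1,"roll":0},{"fingers":-1,"tx":3.2,"ty":0,"tz":-0.1,"roll":0},{"fingers":-1,"tx":3.4,"ty":0,"tz":-0.1,"roll":0},{"fingers":-1,"tx":3.48,"ty":0,"tz":-0.1,"roll":0},{"fingers":-1,"tx":3.48,"ty":0,"tz":-0.1,"roll":0}]' 40
python3 -m crank '[{"fingers":-1,"tx":0,"ty":0,"tz":0,"roll":0},{"fingers":-1,"tx":0,"ty":0,"tz":0,"roll":0},{"fingers":-1,"tx":0,"ty":0,"tz":0,"roll":0},{"fingers":-1,"tx":0,"ty":0,"tz":0,"roll":0},{"fingers":-0.3,"tx":0,"ty":0,"tz":0,"roll":0},{"fingers":0,"tx":0,"ty":0,"tz":0,"roll":0},{"fingers":0.3,"tx":0,"ty":0,"tz":0,"roll":0},{"fingers":0.3,"tx":0,"ty":0,"tz":0,"roll":0}]' 40
python3 -m crank '[{"fingers":0.3,"tx":0,"ty":0,"tz":0,"roll":0},{"fingers":0.3,"tx":-0.3,"ty":0,"tz":0,"roll":0},{"fingers":0.3,"tx":-1,"ty":0,"tz":0,"roll":0},{"fingers":0.3,"tx":-2,"ty":0,"tz":0,"roll":0},{"fingers":0.3,"tx":-3,"ty":0,"tz":0,"roll":0},{"fingers":0.3,"tx":-3.5,"ty":0,"tz":0,"roll":0},{"fingers":0.3,"tx":-3.5,"ty":0,"tz":0,"roll":0},{"fingers":0.3,"tx":-3.5,"ty":0,"tz":0,"roll":0}]' 40
python3 look.py w8
python3 - <<'E'
from h import *
im,d=read_camera("scene"); cv2.imwrite("pics/s8.png",cv2.cvtColor(im,cv2.COLOR_RGB2BGR))
X=pts("scene",campose("scene",None),d); hsv=cv2.cvtColor(im,cv2.COLOR_RGB2HSV).astype(int)
m=(hsv[...,0]>40)&(hsv[...,0]<85)&(hsv[...,1]>110)&(hsv[...,2]>50)&(d>0)
print("green",m.sum(),np.percentile(X[m],[3,50,97],axis=0).round(3).tolist())
E
```

```text
time: 16.55
tool_pos: [0.5738, 0.2808, 0.0778]
tool_rot: [1.87, 1.57, 0.233]
contact_force: [0.2, -0.6, -0.7]
opening: 0.0134
time: 17.55
tool_pos: [0.5735, 0.2807, 0.0773]
tool_rot: [0.54, 1.571, -1.097]
contact_force: [-0.3, 0.0, -0.9]
opening: 0.0491
time: 18.55
tool_pos: [0.5731, 0.2806, 0.2165]
tool_rot: [-1.104, 1.569, -2.742]
contact_force: [-0.2, -0.1, 0.5]
opening: 0.0595
tcp [0.5731 0.2806 0.2165] tool y deg -3.8328255517490217 x [-0.001 -0.001 -1.   ] q [ 0.34  0.58  1.24 -0.    1.33  0.4 ] open 0.05949259590798183
red [274 181  16  42 610] top [[0.568, 0.268, 0.087], [0.581, 0.294, 0.09]] rect [574.4 281. ] [27.1 12.8] 86.70319366455078
red [274 233  15  44 606] top [[0.564, 0.216, 0.086], [0.577, 0.24, 0.09]] rect [570.5 227.7] [26.2 12.6] 85.9238052368164
green 350 [[0.529, -0.262, 0.051], [0.538, -0.253, 0.086], [0.542, -0.237, 0.091]]
```

View pics/s8.png

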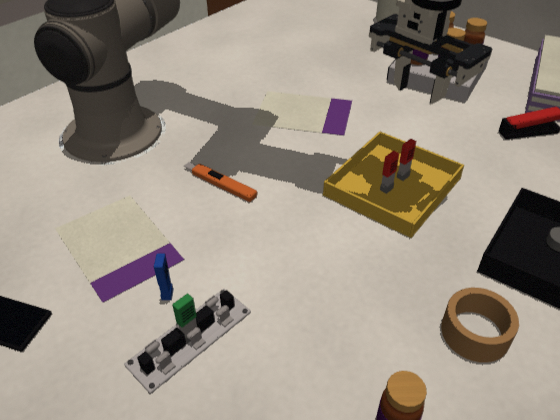

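Both reds stand in the tray, at (390,170) and (407,157). Green is unmoved at (183,309), and the arm is clear.

```bash
python3 -c "
from cell import *
print(hand_in())"
```

```text
the job is handed in; nothing more can be done
None
```

I pulled the two red cartridges one at a time, set each down in the yellow tray before pulling the next, and handed the job in at about 18.6 s of the 64 s allowed.

- **Red cartridges:** The last wrist view shows both standing upright, tab centres at (0.570, 0.228) and (0.574, 0.281) m, well inside the tray walls. Their tab tops read about 90 mm above the desk, where about 89 mm is expected on the tray floor.
- **Green cartridge:** It is still clipped in the strip. Its measured position matches the one at the start to within 1 mm.
- **Arm:** The gripper finished about 14 cm above the release height, touching nothing. The force readings, printed at the end of each move, stayed below 4 N.

My first move command was refused because its rows left out some keys; nothing moved. No check failed or disagreed.

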